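# Reset the length stop of the strip trimmer

### The arm

A 6-joint arm with a two-finger parallel gripper is mounted at the origin on the work surface. World frame = base frame: x ahead of the robot, y to its left, z up, the work surface at z = 0. Lengths are in m, angles in rad, forces in N, time in s.
With the tool pointing down it reaches from about 0.375 to 0.9 m from the base axis. Payload 3.1 kg.
Tool frame: the origin (TCP) lies midway between the tips of the shut fingers; the grasp point (between the pads) lies 19 mm behind it (grip_depth is the distance from the TCP to the grasp point, in m); y points along the fingers, z is the direction in which the jaws open and shut, and the axes are right-handed (so a half turn about y gives the same grasp; the last joint's range is limited). The gripper opens to 85 mm and grips with 20 to 120 N. Pads are 22 mm wide; open, the fingers measure 114 mm over their backs; the gripper's body (76 mm by 85 mm) begins 54 mm behind the grasp point. The pads swing forward as they close: fully open they stand 13 mm farther back than shut.
Start: joints at [1.151, 0.527, 1.433, -0, 1.181, -0.178], TCP at [0.15, 0.607, 0.231] pointing down, gripper open.
Joint ranges: [-3.08, 3.08], [-0.75, 2.2], [0.22, 2.44], [-1.43, 4.57], [0, 2.65], [-2.85, 2.85]. Speed limits (rad/s): [2.79, 2.79, 3.14, 3.14, 3.14, 3.14].

### API

Orientations are given as a unit quaternion [x, y, z, w].
In Python, from station import sense, snapshot, camera_model, sign_off, grip_depth gives the robot as it stands.
- The arm moves only by the tool play_rows, never from a script. Its argument "deltas" is a list of rows, each a list of 6 numbers: the shift along the tool's x, y, z in m, then the turn, a rotation vector about the tool's x, y, z in rad. A call has 1 to 12 rows; each row is the pose to reach, as a shift and turn from the pose commanded when the call began, along the tool's axes at that moment; what a row does not reach only later rows make up. A row lasts 1/10 s, in which the tool goes at most 50 mm and 8.59 degrees, less where a joint would pass 70% of its speed; a pose out of reach is approached as far as the arm can. A call with a gripper value outside its range is refused whole. "gripper" is the finger opening in m, from 0 to 0.0854, set as the call begins (left out, the last holds). The fingers move at their own pace and stop on an object; "force" is the grip in N (left out, the last holds). Time passes only in rows, so rows that repeat a pose let the fingers close. It gives the time, the measured TCP pose, the force and the opening at its end, in the units of the state.
- sense(): the state, without advancing time (a new reading comes with each control period).
- snapshot(name): name is "scene" or "top"; returns the picture (384x512x3 uint8, red, green, blue); there is no depth.
- camera_model(name): a dict with "fx", "fy", "cx", "cy" (pixels), "distortion" ([k1, k2, p1, p2, k3] as OpenCV has them; the pictures are not rectified), "camera_from_world" (4x4, takes a point from world to camera coordinates). Camera axes: x right, y up, looking along -z (the intrinsics and any distortion apply to the point x, -y, -z); pixel columns grow to the right and rows downward; lengths in m; the calibration is good to about 2 mm. A picture is of the moment at which its call begins. camera_model takes no time and is no camera call.
- sign_off(): hands the job in, once; it reports no verdict.
The state is a dict: "t": time; "q": joint angles; "qd": joint speeds; "tau": joint torques, N m; "tcp_pos": TCP position; "tool_rot": TCP orientation; "force": force on the tool from outside, world axes, zero at the start; "ft_torque": the same for the moment, N m; "finger_gap": opening from 0.0 (shut) to 1.0 (fully open).
Only numpy, scipy, OpenCV 4.12 (cv2) and the standard library are available. Lean on these libraries where they do the work, as an engineer would, in place of code of your own. Each camera call takes 0.05 s, during which the arm holds its last target.

### The job

I want the bamboo strips one size longer. First slide the flat yellow cover fully shut over the saw blade's well, then pull up the red lock plunger on the stop, slide the stop one hole along its rail away from the blade and let the pin go fully home in that next hole. Finish still holding the red knob, with the pin home, because I shall knock the strips up against the stop; leave the mallet, knife and basket undisturbed.

Things in the scene. Friction and masses are not known exactly. Their poses are not given: they have to be found in the camera images.
- trimmer: bench strip trimmer, fixed on the table: green saw housing 210 (x) by 180 mm (y = -200 to -20 mm), steel strip bed beside it (y = -20 to 250 mm), tops at z = 95 mm; nothing fixed on it but tab, stop and knob is above 130 mm. Origin on the table; z up, +y along the rail away from the blade, -x front. Blade parked in an open well 100 x 35 mm at x = -20, y = -57.5 mm
- well_cover (a joint): flat yellow cover plate (112 x 55 x 5 mm, top 101 mm above the table) in its guides, in m: 0 = fully shut over the blade well, at its end stop; grows as it slides open along -y of the trimmer, up to 0.055; starts 0.028 to 0.055 open, stays where left, slides with about 2 N
- cover_tab (a point): centre of the black upright finger tab in the middle of the cover plate: 36 mm along the trimmer's x, 12 mm thick along its y, 36 mm tall; the tab's top is 18 mm above this point, the cover plate 18 mm below it (point 119 mm above the table)
- stop_sleeve (a joint): slide of the stop, a blue sleeve 42 mm square, 56 mm long, top 139 mm above the table, with a stop plate over the bed; in m: 0 = locked in its starting hole, grows away from the blade (+y of the trimmer), next hole at 0.040. With the pin out it slides freely, -0.04 to 0.12 (3 to 5 N); with the pin in a hole it has 1.5 mm play each way
- lock_plunger (a joint): height of the spring lock plunger, in m: 0 = pin fully home, 10 mm deep in a hole; its round nose rides on the rail's top at 0.010; it pulls up to 0.016 at most. The spring pushes down with 4 N at 0 and 8 N at 0.016; the 8 mm pin has 1.5 mm clearance all round in the 11 mm holes
- lock_knob: red round knob on the lock plunger, 26 mm diameter, 26 mm tall, axis upright; origin at its centre, 168 mm above the table with the pin home. Below it 16 mm down to the sleeve's top, filled only by the 18 mm round plunger body on a flange 26 mm wide, 3 mm high. Moves with the stop and rises with the pin
- next_hole (a point): mouth of the next hole, where the pin has to go: on the top face (133 mm above the table) of the square aluminium index rail, 30 mm wide, which runs along the back of the bed (trimmer x = 35, y = 0 to 230 mm) with 11 mm holes at y = 30, 70 (stop starts here), 110 (this one), 150 and 190 mm
- mallet_mid (a point): bystander: wooden mallet, block head 60 x 95 x 56 mm with a 150 mm handle towards its -x; point at the centre of the head, half-way up
- knife_mid (a point): bystander: bamboo knife lying flat, 245 mm long along its x, wooden handle towards -x, steel blade towards +x; point where blade and handle meet, 9 mm above the table
- basket_mid (a point): bystander: small round woven basket, 104 mm across, 50 mm tall; point on its axis half-way up

How it is judged:
By the outcome, as a careful person would: the job done as asked, in the order asked, and still so for the second after the job is handed in, while the arm keeps its last pose, push and grip.
It also fails if it takes over 42 s, if anything falls off the work surface, if the arm or the gripper's body presses on something with over 40 N, if the wrist force passes 120 N, or if a joint passes its speed limit or range.

## Working session

There is one attempt and no reset: what is moved stays moved. The work goes in short steps, Python scripts to look and compute and a tool call to move; the robot and the scene stay as the last step left them, time stands still between calls to the robot, and variables do not carry over. Pictures are saved under pics/ and viewed, and the job is handed in when it is done.

Besides the shell and the picture viewer there is one more tool, called after ">>>" as name(argument=value, ...) on one line, values as JSON. play_rows: Moves the arm, as the interface text tells. Its arguments: {"type":"object","properties":{"deltas":{"type":"array"},"gripper":{"type":"number"},"force":{"type":"number"}},"required":["deltas"]}

```bash
ls; mkdir -p pics; python3 - <<'E'
from station import *
import cv2,json
for n in("scene","top"):
    im=snapshot(n); cv2.imwrite(f"pics/{n}0.png",im[:,:,::-1]); c=camera_model(n); print(n,c)
print(sense(), grip_depth if not callable(grip_depth) else grip_depth())
E
```

```text
pics
scene {'fx': 371.03373343319674, 'fy': 371.03373343319674, 'cx': 261.39829771724186, 'cy': 191.43604402598265, 'distortion': array([0.00235447, 0.        , 0.        , 0.        , 0.        ]), 'camera_from_world': array([[ 0.89271094,  0.45062566, -0.0019235 , -0.507505  ],
       [-0.3280062 ,  0.65271099,  0.68292041,  0.13752761],
       [ 0.30899695, -0.6090196 ,  0.73049025, -1.17649858],
       [ 0.        ,  0.        ,  0.        ,  1.        ]])}
top {'fx': 438.3956589781235, 'fy': 438.3956589781235, 'cx': 256.4692557958934, 'cy': 180.23325134454603, 'distortion': array([-0.00280607,  0.        ,  0.        ,  0.        ,  0.        ]), 'camera_from_world': array([[ 0.00528249, -0.99996897,  0.00584458, -0.01648509],
       [ 0.98962742,  0.00606676,  0.14352964, -0.61785933],
       [-0.14356065,  0.00502577,  0.98962876, -1.02077704],
       [ 0.        ,  0.        ,  0.        ,  1.        ]])}
{'t': 0.1, 'q': array([ 1.15048448e+00,  5.28383165e-01,  1.43373651e+00,  1.77405440e-05,
        1.18141742e+00, -1.78492889e-01]), 'qd': array([ 0.00100637, -0.00182145, -0.004964  , -0.00013961,  0.00053992,
        0.0002854 ]), 'tau': array([ 2.87478379e-04, -4.43306351e+01, -1.78584945e+01, -2.88595420e-04,
        3.89129680e-03, -6.20257168e-06]), 'tcp_pos': array([0.14937053, 0.6062428 , 0.23043734]), 'tool_rot': array([ 0.70259899, -0.08549839,  0.08508177, -0.70128865]), 'force': array([ 0.87031806, -0.19816576, -0.03613688]), 'ft_torque': array([ 0.00617048, -0.01141895,  0.00775969]), 'finger_gap': 1.0013150104447812} 0.0187
```

View pics/scene0.png

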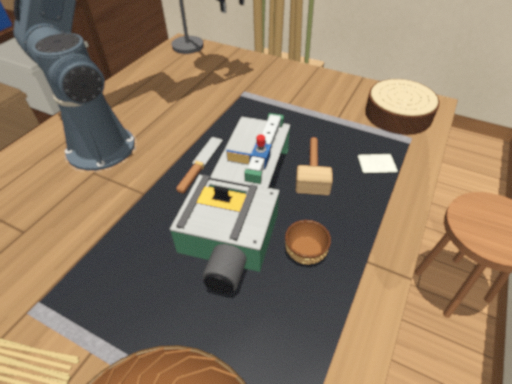

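View pics/top0.png

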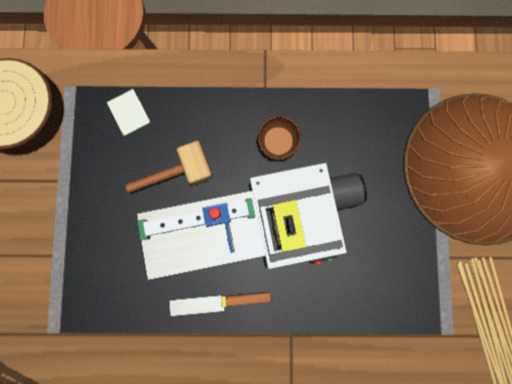

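```bash
cat > h.py <<'E'
import numpy as np,cv2
from station import *
def ray(n,px):
    c=camera_model(n);K=np.array([[c['fx'],0,c['cx']],[0,c['fy'],c['cy']],[0,0,1]])
    u=cv2.undistortPoints(np.array([[px]],float),K,np.array(c['distortion']))[0,0]
    d=np.array([u[0],-u[1],-1.]);M=c['camera_from_world'];R=M[:3,:3]
    return -R.T@M[:3,3],R.T@d
def onz(n,px,z):
    o,d=ray(n,px);return o+d*(z-o[2])/d[2]
def tri(p1,p2):
    (o1,d1),(o2,d2)=ray("top",p1),ray("scene",p2)
    s=np.linalg.lstsq(np.c_[d1,-d2],o2-o1,rcond=None)[0]
    a=o1+s[0]*d1;b=o2+s[1]*d2;return (a+b)/2,np.linalg.norm(a-b)
def blobs(im,lo,hi,roi,amin=6):
    hsv=cv2.cvtColor(im,cv2.COLOR_RGB2HSV);m=cv2.inRange(hsv,np.array(lo),np.array(hi))
    k=np.zeros_like(m);x0,y0,x1,y1=roi;k[y0:y1,x0:x1]=255;m&=k
    n,l,st,ce=cv2.connectedComponentsWithStats(m)
    return [(st[i].tolist(),ce[i].round(2).tolist(),l==i) for i in range(1,n) if st[i][4]>=amin]
E
python3 - <<'E'
from h import *
for n,roi in(("top",(130,155,350,285)),("scene",(170,100,300,270))):
    im=cv2.imread(f"pics/{n}0.png")[:,:,::-1].copy()
    for nm,lo,hi in(("red",(0,150,120),(6,255,255)),("red2",(172,150,100),(180,255,255)),("blue",(100,120,60),(125,255,255)),("yellow",(20,150,120),(32,255,255)),("dark",(0,0,0),(180,255,60))):
        for st,ce,m in blobs(im,lo,hi,roi): 
            if st[4]<2500:print(n,nm,st,ce)
    x0,y0,x1,y1=roi;c=im[y0:y1,x0:x1];s=min(800/c.shape[1],600/c.shape[0])
    cv2.imwrite(f"pics/{n}0z.png",cv2.resize(c,None,fx=s,fy=s,interpolation=cv2.INTER_CUBIC)[:,:,::-1]);print(s)
E
```

```text
top red [210, 208, 10, 11, 85] [214.39, 212.86]
top red [315, 260, 7, 4, 18] [317.94, 261.78]
top blue [203, 204, 30, 48, 344] [218.6, 218.97]
top yellow [273, 201, 32, 50, 849] [288.3, 225.23]
top dark [131, 155, 5, 7, 15] [132.53, 157.27]
top dark [261, 155, 32, 7, 89] [274.64, 158.52]
top dark [130, 173, 55, 22, 136] [156.07, 183.68]
top dark [334, 174, 16, 5, 22] [341.0, 176.23]
top dark [189, 184, 4, 3, 6] [190.5, 184.83]
top dark [248, 184, 3, 6, 11] [249.36, 186.36]
top dark [338, 204, 12, 7, 46] [343.41, 207.09]
top dark [267, 208, 14, 41, 98] [273.55, 227.11]
top dark [285, 217, 9, 17, 80] [288.8, 225.44]
top dark [263, 257, 4, 10, 22] [264.36, 261.32]
top dark [309, 261, 5, 3, 9] [311.33, 261.78]
3.6363636363636362
scene red [257, 135, 7, 12, 62] [260.19, 140.15]
scene blue [251, 145, 19, 19, 106] [262.52, 153.22]
scene yellow [200, 188, 44, 22, 403] [224.17, 199.32]
scene dark [270, 154, 17, 34, 206] [277.84, 170.55]
scene dark [215, 187, 14, 14, 141] [221.04, 193.58]
scene dark [284, 247, 16, 19, 63] [290.59, 258.43]
3.5294117647058822
```

View pics/top0z.png

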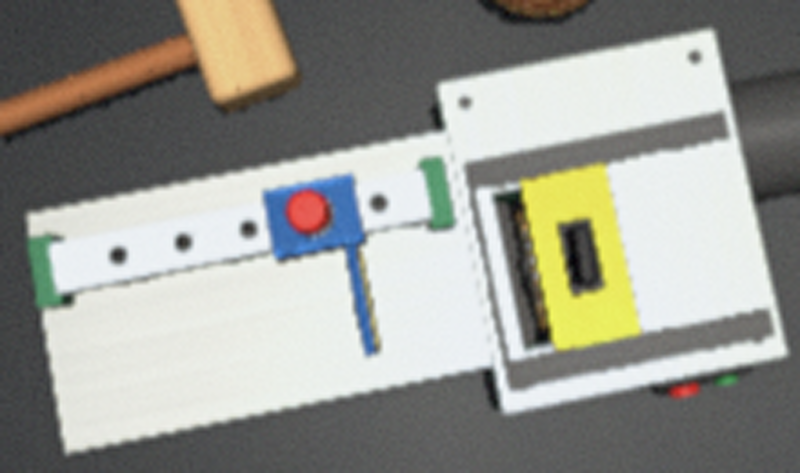

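View pics/scene0z.png

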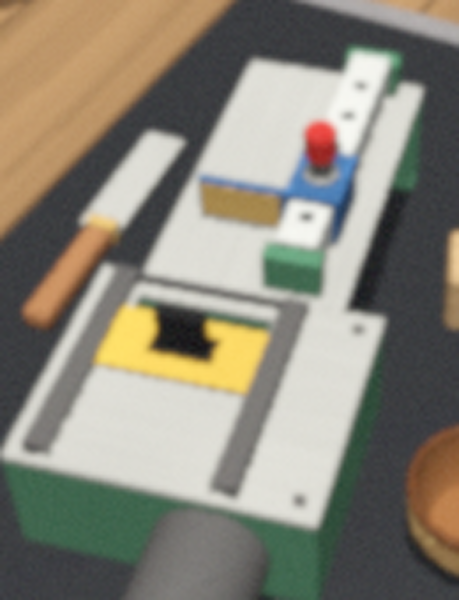

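```bash
python3 - <<'E'
from h import *
im=cv2.imread("pics/top0.png")[:,:,::-1].copy()
f=lambda p:(np.array(p)-0.5*0)/3.63636+np.array([130,155])-0.36
H=[onz("top",f(p),.133) for p in [(118,255),(183,242),(249,229),(379,203)]]
C=[onz("top",f(p),.095) for p in [(437,84),(716,30),(787,354),(503,413)]]
L=np.array([[35,190],[35,150],[35,110],[35,30],[105,-20],[105,-200],[-105,-200],[-105,-20]])/1e3
W=np.array(H+C)[:,:2]
lc=L.mean(0);wc=W.mean(0);A=(L-lc).T@(W-wc);th=np.arctan2(A[0,1]-A[1,0],A[0,0]+A[1,1])
R=np.array([[np.cos(th),-np.sin(th)],[np.sin(th),np.cos(th)]]);t=wc-R@lc
print("yaw",np.degrees(th),"t",t);print((W-(L@R.T+t))*1e3)
toL=lambda p:(R.T@(p[:2]-t))*1e3
k,e=tri((214.39,212.86),(260.19,140.15));print("knob tri",k,e,toL(k))
p=onz("top",(214.39,212.86),.178);print("knob",p,toL(p),"expected",R@[.035,.07]+t)
p=onz("top",(288.8,225.44),.135);print("tab",p,toL(p))
p=onz("top",(288.3,225.23),.101);print("yellow",p,toL(p))
k,e=tri((288.8,225.44),(221.04,191.5));print("tab tri",k,e,toL(k))
np.savez("pose.npz",R=R,t=t,th=th)
from scipy.spatial.transform import Rotation as Ro
s=sense();print(Ro.from_quat(s['tool_rot']).as_matrix().round(3))
E
```

```text
yaw 11.641981367998978 t [0.50946179 0.00057005]
[[-0.16994758  0.10137017]
 [-0.20839266  0.3687955 ]
 [-0.22240677 -0.07209447]
 [-0.19301038 -0.06709341]
 [ 0.03702557  0.56583042]
 [-0.19589253 -1.61577802]
 [ 0.77643182  0.12971357]
 [ 0.17619254  0.58925624]]
knob tri [0.52845812 0.07581983 0.16955605] 0.0023075070431839307 [33.79061194 69.86833892]
knob [0.52885316 0.07567666 0.178     ] [34.14862985 69.64839595] expected [0.52961606 0.07619283]
tab [ 0.50522035 -0.08384046  0.135     ] [-21.18784726 -81.81808184]
yellow [ 0.50710708 -0.08539749  0.101     ] [-19.65413842 -83.72382221]
tab tri [ 0.50527985 -0.08515092  0.12254966] 0.001127441425737647 [-21.3940219  -83.11359566]
[[ 0.971 -0.001  0.239]
 [-0.239 -0.002  0.971]
 [-0.    -1.    -0.002]]
```

```bash
cat >> h.py <<'E'
from scipy.spatial.transform import Rotation as Ro
P=np.load("pose.npz")
def go(lx,ly,z,yaw=None):
    "deltas to local trimmer x,y (mm), z (mm) with tool z along trimmer +y"
    s=sense();R=Ro.from_quat(s['tool_rot']).as_matrix()
    w=np.r_[P['R']@np.array([lx,ly])/1e3+P['t'],z/1e3]
    zt=np.r_[P['R']@[0,1.],0];yt=np.array([0,0,-1.]);T=np.c_[np.cross(yt,zt),yt,zt]
    d=np.r_[R.T@(w-s['tcp_pos']),Ro.from_matrix(R.T@T).as_rotvec()]
    print("t",s['t'],"target",w.round(4),"delta",d.round(4))
def st():
    s=sense();l=np.r_[P['R'].T@(s['tcp_pos'][:2]-P['t']),s['tcp_pos'][2]]*1e3
    f=np.r_[P['R'].T@s['force'][:2],s['force'][2]]
    print("t %.2f"%s['t'],"local mm",l.round(2),"F local",f.round(2),"gap mm",round(s['finger_gap']*85.4,2),"M",s['ft_torque'].round(2))
E
python3 -c "
from h import *
go(-20,-83,231);st()"
```

```text
t 0.1 target [ 0.5066 -0.0848  0.231 ] delta [ 5.123e-01  4.000e-04 -5.853e-01  1.800e-03 -4.450e-01 -8.000e-04]
t 0.10 local mm [-230.46  665.88  230.44] F local [ 0.81 -0.37 -0.04] gap mm 85.51 M [ 0.01 -0.01  0.01]
```

>>> play_rows(deltas=[[0.033, 0, -0.0375, 0, -0.0445, 0], [0.066, 0, -0.075, 0, -0.089, 0], [0.099, 0, -0.112, 0, -0.134, 0], [0.132, 0, -0.15, 0, -0.178, 0], [0.165, 0, -0.187, 0, -0.223, 0], [0.198, 0, -0.225, 0, -0.267, 0], [0.231, 0, -0.262, 0, -0.312, 0], [0.264, 0, -0.3, 0, -0.356, 0], [0.297, 0, -0.338, 0, -0.4, 0], [0.33, 0, -0.375, 0, -0.445, 0], [0.363, 0, -0.413, 0, -0.445, 0], [0.396, 0, -0.45, 0, -0.445, 0]], gripper=0.085)

```text
t: 1.3
tcp_pos: [0.4266, 0.0732, 0.2313]
tool_rot: [-0.703, -0.071, 0.072, 0.704]
force: [0.4, 1.0, 0.2]
finger_gap: 0.996
```

```bash
python3 -c "
from h import *
go(-20,-83,231);st()"
```

```text
t 1.3 target [ 0.5066 -0.0848  0.231 ] delta [ 0.0466  0.0002 -0.1709 -0.0003 -0.0004 -0.0002]
t 1.30 local mm [-66.51  87.88 231.26] F local [0.63 0.89 0.16] gap mm 85.08 M [0.04 0.   0.03]
```

>>> play_rows(deltas=[[0.012, 0, -0.043, 0, 0, 0], [0.024, 0, -0.085, 0, 0, 0], [0.036, 0, -0.128, 0, 0, 0], [0.0465, 0, -0.171, 0, 0, 0], [0.0465, 0.03, -0.171, 0, 0, 0], [0.0465, 0.06, -0.171, 0, 0, 0], [0.0465, 0.08, -0.171, 0, 0, 0], [0.0465, 0.09, -0.171, 0, 0, 0], [0.0465, 0.09, -0.171, 0, 0, 0]])

```text
t: 2.2
tcp_pos: [0.5054, -0.0825, 0.14]
tool_rot: [-0.703, -0.071, 0.073, 0.704]
force: [0.1, -0.2, -0.5]
finger_gap: 0.997
```

```bash
python3 -c "
from h import *
st();a=snapshot('scene');b=snapshot('top')
cv2.imwrite('pics/s1.png',cv2.resize(a[100:270,150:330],None,fx=3,fy=3)[:,:,::-1])
cv2.imwrite('pics/t1.png',cv2.resize(b[150:290,200:380],None,fx=3,fy=3)[:,:,::-1])
go(-20,-83,108)"
```

```text
t 2.20 local mm [-20.77 -80.58 140.01] F local [ 0.02 -0.18 -0.46] gap mm 85.15 M [-0.03  0.01 -0.01]
t 2.3 target [ 0.5066 -0.0848  0.108 ] delta [-0.0006  0.0338 -0.0017  0.0005  0.0003  0.0007]
```

View pics/s1.png

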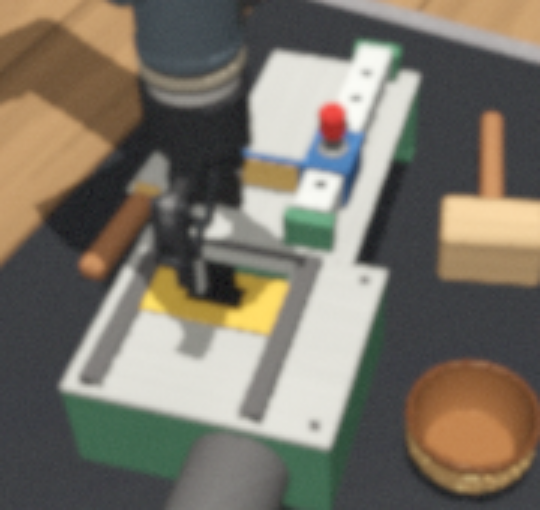

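View pics/t1.png

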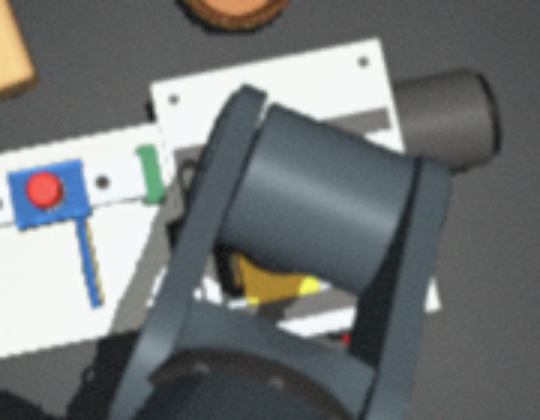

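The scene picture shows the gripper above the yellow cover with the tab at about crop (215,280) between the fingers. The top view is blocked by the wrist. Lowering and closing next.

>>> play_rows(deltas=[[0, 0.015, -0.002, 0, 0, 0], [0, 0.028, -0.002, 0, 0, 0], [0, 0.032, -0.002, 0, 0, 0], [0, 0.032, -0.002, 0, 0, 0]])

```text
t: 2.7
tcp_pos: [0.5071, -0.0848, 0.1099]
tool_rot: [0.704, 0.072, -0.072, -0.703]
force: [-0.9, -1.2, 0.2]
finger_gap: 0.999
```

>>> play_rows(deltas=[[0, 0, 0, 0, 0, 0], [0, 0, 0, 0, 0, 0], [0, 0, 0, 0, 0, 0], [0, 0, 0, 0, 0, 0], [0, 0, 0, 0, 0, 0], [0, 0, 0, 0, 0, 0], [0, 0, 0, 0, 0, 0], [0, 0, 0, 0, 0, 0]], gripper=0.0, force=25)

```text
t: 3.5
tcp_pos: [0.5069, -0.085, 0.1096]
tool_rot: [0.704, 0.072, -0.072, -0.703]
force: [-0.5, -0.7, 3.6]
finger_gap: 0.133
```

```bash
python3 -c "
from h import *
st()"
```

```text
t 3.50 local mm [-19.8  -83.34 109.59] F local [-0.59 -0.62  3.56] gap mm 11.34 M [-0.09  0.06  0.04]
```

>>> play_rows(deltas=[[0, 0, 0.008, 0, 0, 0], [0, 0, 0.016, 0, 0, 0], [0, 0, 0.021, 0, 0, 0], [0, 0, 0.021, 0, 0, 0]])

```text
t: 3.9
tcp_pos: [0.5023, -0.0629, 0.1096]
tool_rot: [-0.703, -0.072, 0.072, 0.704]
force: [0.1, 1.2, 6.8]
finger_gap: 0.132
```

```bash
python3 -c "
from h import *
st()"
```

```text
t 3.90 local mm [-19.82 -60.74 109.6 ] F local [0.31 1.16 6.77] gap mm 11.31 M [0.07 0.08 0.03]
```

>>> play_rows(deltas=[[0, 0, 0.002, 0, 0, 0], [0, 0, 0.004, 0, 0, 0], [0, 0, 0.004, 0, 0, 0]])

```text
t: 4.2
tcp_pos: [0.5016, -0.0596, 0.1096]
tool_rot: [-0.703, -0.072, 0.072, 0.704]
force: [-0.4, -1.0, 6.9]
finger_gap: 0.137
```

```bash
python3 -c "
from h import *
st()"
```

```text
t 4.20 local mm [-19.83 -57.35 109.58] F local [-0.58 -0.9   6.89] gap mm 11.69 M [-0.11  0.17  0.03]
```

>>> play_rows(deltas=[[0, 0, 0.001, 0, 0, 0], [0, 0, 0.002, 0, 0, 0], [0, 0, 0.002, 0, 0, 0]])

```text
t: 4.5
tcp_pos: [0.5015, -0.0586, 0.1096]
tool_rot: [0.704, 0.072, -0.072, -0.703]
force: [-1.9, -4.9, 5.3]
finger_gap: 0.131
```

```bash
python3 -c "
from h import *
st()"
```

```text
t 4.50 local mm [-19.79 -56.36 109.6 ] F local [-2.84 -4.42  5.32] gap mm 11.23 M [-0.64  0.22 -0.04]
```

>>> play_rows(deltas=[[0, 0, 0.001, 0, 0, 0], [0, 0, 0.002, 0, 0, 0], [0, 0, 0.002, 0, 0, 0]])

```text
t: 4.8
tcp_pos: [0.5015, -0.0585, 0.1096]
tool_rot: [0.705, 0.073, -0.072, -0.702]
force: [-2.8, -10.7, 5.1]
finger_gap: 0.133
```

```bash
python3 -c "
from h import *
st()"
```

```text
t 4.80 local mm [-19.76 -56.29 109.59] F local [-4.85 -9.89  5.08] gap mm 11.37 M [-1.54  0.33 -0.02]
```

>>> play_rows(deltas=[[0, 0, 0, 0, 0, 0], [0, 0, 0, 0, 0, 0], [0, 0, 0, 0, 0, 0], [0, 0, 0, 0, 0, 0]], gripper=0.06)

```text
t: 5.2
tcp_pos: [0.5006, -0.0558, 0.109]
tool_rot: [-0.703, -0.072, 0.072, 0.704]
force: [-0.2, 0.3, 0.1]
finger_gap: 0.704
```

>>> play_rows(deltas=[[0, -0.02, -0.002, 0, 0, 0], [0, -0.05, -0.002, 0, 0, 0], [0, -0.09, -0.002, 0, 0, 0], [0, -0.12, -0.002, 0, 0, 0], [0.01, -0.12, 0.03, 0, 0, 0], [0.025, -0.12, 0.07, 0, 0, 0], [0.04, -0.12, 0.105, 0, 0, 0], [0.055, -0.12, 0.124, 0, 0, 0], [0.055, -0.12, 0.124, 0, 0, 0]])

```text
t: 6.1
tcp_pos: [0.5304, 0.079, 0.2293]
tool_rot: [-0.703, -0.074, 0.073, 0.704]
force: [0.6, -0.7, -0.3]
finger_gap: 0.701
```

```bash
python3 -c "
from h import *
st();a=snapshot('scene');b=snapshot('top')
cv2.imwrite('pics/s2.png',cv2.resize(a[100:270,150:330],None,fx=3,fy=3)[:,:,::-1])
cv2.imwrite('pics/t2.png',cv2.resize(b[150:290,130:350],None,fx=3,fy=3)[:,:,::-1])
go(35,70,150)"
```

```text
t 6.10 local mm [ 36.36  72.6  229.29] F local [ 0.43 -0.81 -0.31] gap mm 59.9 M [-0.11 -0.06 -0.  ]
t 6.2 target [0.5296 0.0762 0.15  ] delta [ 0.0004  0.079  -0.0004  0.0001  0.0017 -0.0011]
```

View pics/s2.png

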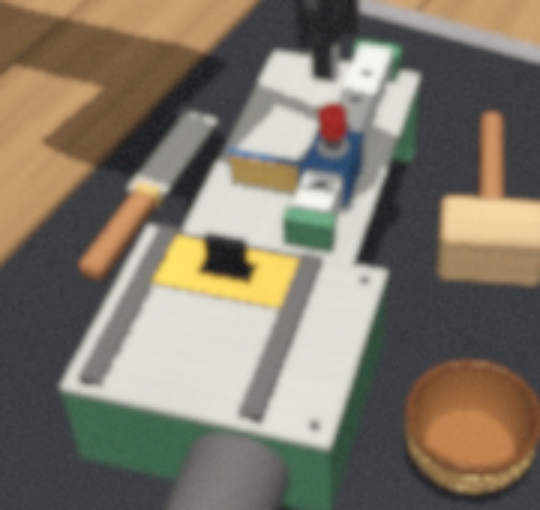

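View pics/t2.png

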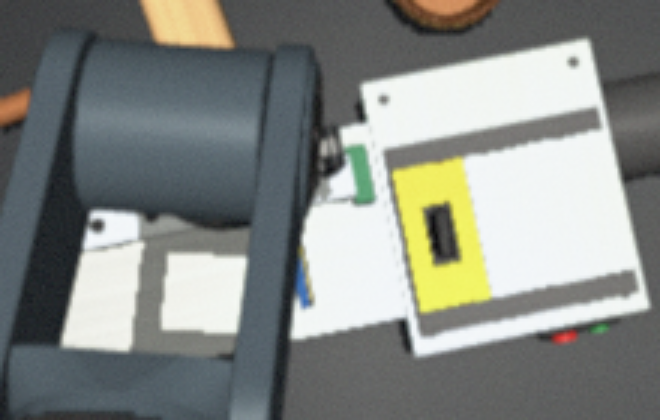

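The cover looks shut: yellow plate at crop (440,235) with no dark well showing, and everything else in place. The gripper is above the knob.

>>> play_rows(deltas=[[0, 0.03, 0, 0, 0, 0], [0, 0.06, 0, 0, 0, 0], [0, 0.075, 0, 0, 0, 0], [0, 0.081, 0, 0, 0, 0], [0, 0.081, 0, 0, 0, 0]])

```text
t: 6.7
tcp_pos: [0.529, 0.0752, 0.1476]
tool_rot: [-0.703, -0.07, 0.072, 0.704]
force: [0.1, -0.1, -0.4]
finger_gap: 0.704
```

```bash
python3 -c "
from h import *
st();a=snapshot('scene')
cv2.imwrite('pics/s3.png',cv2.resize(a[80:200,200:330],None,fx=5,fy=5)[:,:,::-1])"
```

```text
t 6.70 local mm [ 34.2   69.11 147.62] F local [ 0.05 -0.07 -0.39] gap mm 60.1 M [ 0.01 -0.02  0.05]
```

View pics/s3.png

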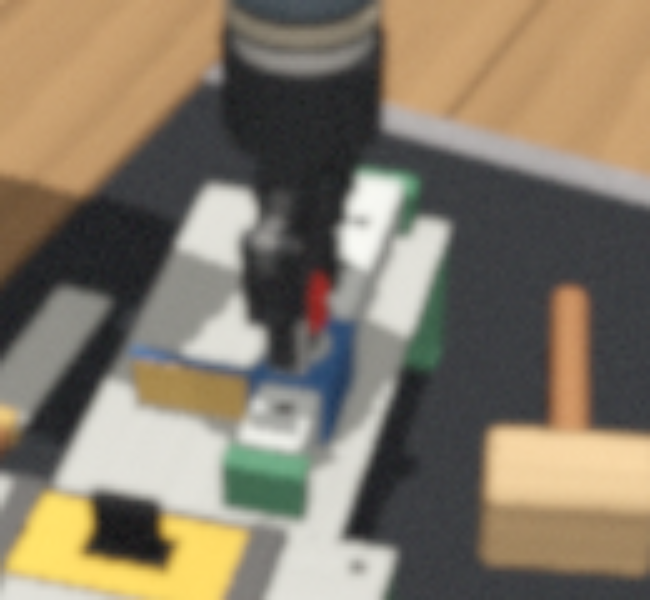

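The red knob (crop ~(317,300)) sits between the fingers, just behind the near one. Closing on it.

>>> play_rows(deltas=[[0, 0, 0, 0, 0, 0], [0, 0, 0, 0, 0, 0], [0, 0, 0, 0, 0, 0], [0, 0, 0, 0, 0, 0], [0, 0, 0, 0, 0, 0], [0, 0, 0, 0, 0, 0]], gripper=0.0, force=50)

```text
t: 7.35
tcp_pos: [0.5304, 0.0761, 0.1495]
tool_rot: [0.704, 0.072, -0.071, -0.703]
force: [-0.7, -0.1, 6.0]
finger_gap: 0.292
```

```bash
python3 -c "
from h import *
st()"
```

```text
t 7.35 local mm [ 35.73  69.81 149.47] F local [-0.71  0.08  6.01] gap mm 24.97 M [ 0.04  0.16 -0.04]
```

>>> play_rows(deltas=[[0, -0.004, 0, 0, 0, 0], [0, -0.009, 0, 0, 0, 0], [0, -0.013, 0, 0, 0, 0], [0, -0.013, 0, 0, 0, 0], [0, -0.013, 0, 0, 0, 0]])

```text
t: 7.85
tcp_pos: [0.5302, 0.0761, 0.1611]
tool_rot: [0.703, 0.072, -0.071, -0.703]
force: [4.8, 0.8, -7.9]
finger_gap: 0.286
```

```bash
python3 -c "
from h import *
st()"
```

```text
t 7.85 local mm [ 35.54  69.79 161.09] F local [ 4.89 -0.2  -7.89] gap mm 24.46 M [ 0.08 -0.72 -0.02]
```

>>> play_rows(deltas=[[0, -0.0015, 0, 0, 0, 0], [0, -0.0015, 0, 0, 0, 0], [0, -0.0015, 0.005, 0, 0, 0], [0, -0.0015, 0.01, 0, 0, 0], [0, -0.0015, 0.01, 0, 0, 0]])

```text
t: 8.35
tcp_pos: [0.5281, 0.0861, 0.1628]
tool_rot: [0.704, 0.072, -0.071, -0.703]
force: [4.7, 0.0, -9.0]
finger_gap: 0.291
```

```bash
python3 -c "
from h import *
st()"
```

```text
t 8.35 local mm [ 35.52  79.97 162.84] F local [ 4.6  -0.92 -8.97] gap mm 24.84 M [ 0.1  -0.86 -0.04]
```

>>> play_rows(deltas=[[0, 0, 0.006, 0, 0, 0], [0, 0, 0.012, 0, 0, 0], [0, 0, 0.018, 0, 0, 0], [0, 0, 0.024, 0, 0, 0], [0, 0, 0.028, 0, 0, 0], [0, 0, 0.03, 0, 0, 0], [0, 0, 0.03, 0, 0, 0], [0, 0, 0.03, 0, 0, 0]])

```text
t: 9.15
tcp_pos: [0.522, 0.1152, 0.1628]
tool_rot: [0.704, 0.072, -0.071, -0.703]
force: [4.7, 0.1, -8.9]
finger_gap: 0.292
```

```bash
python3 -c "
from h import *
st();a=snapshot('scene');b=snapshot('top')
cv2.imwrite('pics/s4.png',cv2.resize(a[80:200,200:330],None,fx=5,fy=5)[:,:,::-1])
cv2.imwrite('pics/t4.png',cv2.resize(b[150:290,130:350],None,fx=3,fy=3)[:,:,::-1])"
```

```text
t 9.15 local mm [ 35.45 109.68 162.83] F local [ 4.62 -0.85 -8.86] gap mm 24.94 M [-0.01 -0.82  0.03]
```

View pics/s4.png

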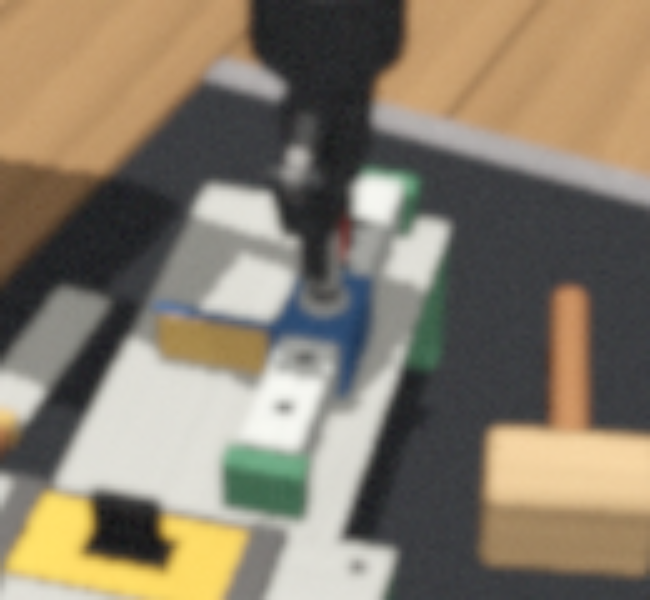

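View pics/t4.png

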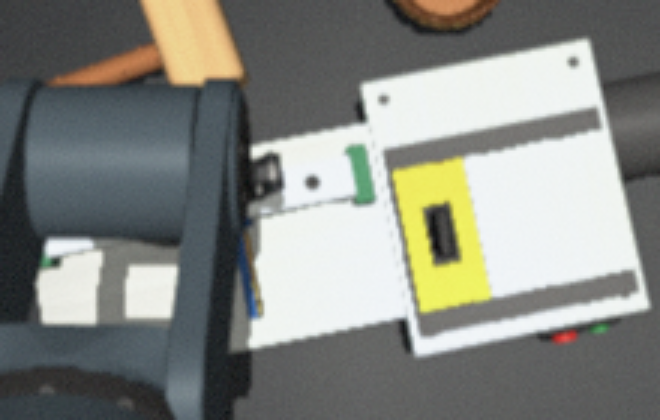

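The sleeve moved with the knob: two holes (crop (285,407) and (307,360)) now show before it. The TCP shift is 39.9 mm, so I lower the pin.

>>> play_rows(deltas=[[0, 0.002, 0, 0, 0, 0], [0, 0.004, 0, 0, 0, 0], [0, 0.006, 0, 0, 0, 0], [0, 0.006, 0, 0, 0, 0]])

```text
t: 9.65
tcp_pos: [0.5221, 0.1152, 0.1567]
tool_rot: [0.704, 0.072, -0.071, -0.703]
force: [5.7, -0.1, -6.5]
finger_gap: 0.291
```

```bash
python3 -c "
from h import *
st()"
```

```text
t 9.65 local mm [ 35.49 109.68 156.73] F local [ 5.58 -1.21 -6.46] gap mm 24.87 M [-0.01 -0.83  0.01]
```

>>> play_rows(deltas=[[0, 0.003, 0, 0, 0, 0], [0, 0.006, 0, 0, 0, 0], [0, 0.007, 0, 0, 0, 0], [0, 0.007, 0, 0, 0, 0]])

```text
t: 10.05
tcp_pos: [0.5221, 0.1152, 0.1498]
tool_rot: [0.704, 0.072, -0.071, -0.703]
force: [4.8, -0.7, -5.1]
finger_gap: 0.289
```

```bash
python3 -c "
from h import *
st()"
```

```text
t 10.05 local mm [ 35.53 109.71 149.79] F local [ 4.52 -1.63 -5.12] gap mm 24.66 M [-0.06 -0.86 -0.04]
```

>>> play_rows(deltas=[[0, 0.001, 0, 0, 0, 0], [0, 0.001, 0, 0, 0, 0]])

```text
t: 10.25
tcp_pos: [0.5221, 0.1152, 0.1495]
tool_rot: [0.704, 0.072, -0.071, -0.703]
force: [3.9, -0.3, 1.1]
finger_gap: 0.289
```

>>> play_rows(deltas=[[0, 0.001, 0, 0, 0, 0], [0, 0.001, 0, 0, 0, 0]])

```text
t: 10.45
tcp_pos: [0.5222, 0.1152, 0.1494]
tool_rot: [0.704, 0.072, -0.071, -0.703]
force: [3.0, -0.2, 8.8]
finger_gap: 0.29
```

>>> play_rows(deltas=[[0, 0.001, 0, 0, 0, 0], [0, 0.001, 0, 0, 0, 0]])

```text
t: 10.65
tcp_pos: [0.5222, 0.1152, 0.1494]
tool_rot: [0.704, 0.073, -0.071, -0.703]
force: [-0.4, -1.4, 13.8]
finger_gap: 0.287
```

```bash
python3 -c "
from h import *
st()"
```

```text
t 10.65 local mm [ 35.65 109.71 149.38] F local [-0.67 -1.24 13.8 ] gap mm 24.55 M [-0.13  0.06 -0.01]
```

>>> play_rows(deltas=[[0, 0, 0.002, 0, 0, 0], [0, 0, 0.004, 0, 0, 0], [0, 0, 0.004, 0, 0, 0]])

```text
t: 10.95
tcp_pos: [0.5216, 0.1184, 0.1494]
tool_rot: [0.704, 0.073, -0.071, -0.703]
force: [1.2, -3.6, 13.1]
finger_gap: 0.29
```

```bash
python3 -c "
from h import *
st()"
```

```text
t 10.95 local mm [ 35.66 112.98 149.39] F local [ 0.45 -3.8  13.09] gap mm 24.74 M [-0.61 -0.11 -0.02]
```

>>> play_rows(deltas=[[0, 0, -0.002, 0, 0, 0], [0, 0, -0.004, 0, 0, 0], [0, 0, -0.004, 0, 0, 0]])

```text
t: 11.25
tcp_pos: [0.5221, 0.1159, 0.1494]
tool_rot: [-0.703, -0.072, 0.071, 0.704]
force: [1.0, 1.1, 13.1]
finger_gap: 0.287
```

```bash
python3 -c "
from h import *
st();a=snapshot('scene');b=snapshot('top')
cv2.imwrite('pics/s5.png',cv2.resize(a[80:200,200:330],None,fx=5,fy=5)[:,:,::-1])
cv2.imwrite('pics/t5.png',b[:,:,::-1]);st()"
```

```text
t 11.25 local mm [ 35.62 110.38 149.39] F local [ 1.24  0.88 13.12] gap mm 24.55 M [ 0.19 -0.05 -0.01]
t 11.35 local mm [ 35.63 110.4  149.41] F local [ 0.83  1.73 14.1 ] gap mm 24.94 M [ 0.18 -0.01  0.02]
```

View pics/s5.png

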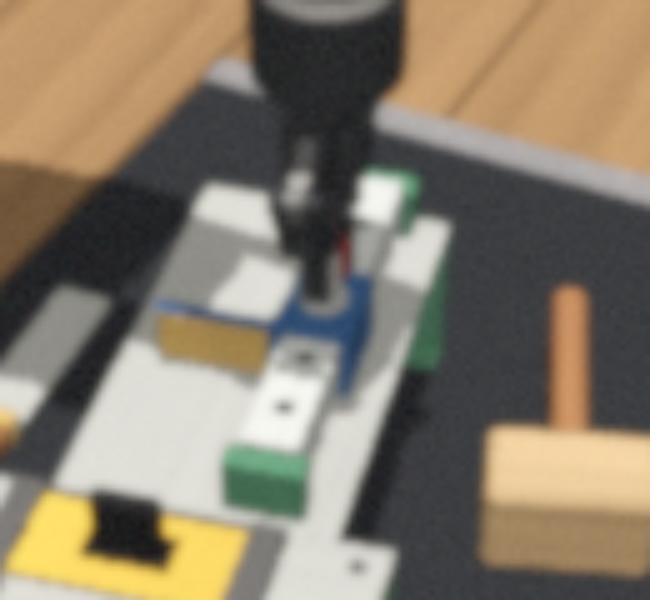

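View pics/t5.png

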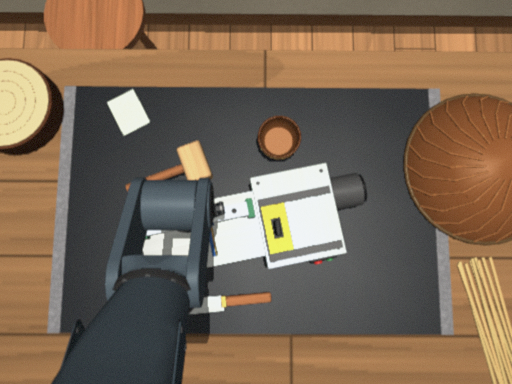

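>>> play_rows(deltas=[[0, 0, 0.002, 0, 0, 0], [0, 0, 0.004, 0, 0, 0], [0, 0, 0.006, 0, 0, 0], [0, 0, 0.006, 0, 0, 0]])

```text
t: 11.75
tcp_pos: [0.5216, 0.1187, 0.1494]
tool_rot: [0.705, 0.073, -0.072, -0.701]
force: [0.2, -8.2, 13.8]
finger_gap: 0.287
```

```bash
python3 -c "
from h import *
st()"
```

```text
t 11.75 local mm [ 35.68 113.26 149.39] F local [-1.42 -8.1  13.84] gap mm 24.48 M [-1.46 -0.16 -0.04]
```

>>> play_rows(deltas=[[0, 0, -0.003, 0, 0, 0], [0, 0, -0.006, 0, 0, 0], [0, 0, -0.009, 0, 0, 0], [0, 0, -0.009, 0, 0, 0]])

```text
t: 12.15
tcp_pos: [0.5223, 0.1146, 0.1494]
tool_rot: [-0.702, -0.072, 0.07, 0.705]
force: [-0.4, 7.7, 14.7]
finger_gap: 0.294
```

```bash
python3 -c "
from h import *
st()"
```

```text
t 12.15 local mm [ 35.58 109.09 149.37] F local [ 1.11  7.63 14.69] gap mm 25.08 M [1.19 0.05 0.01]
```

>>> play_rows(deltas=[[0, 0, 0.002, 0, 0, 0], [0, 0, 0.0045, 0, 0, 0], [0, 0, 0.0045, 0, 0, 0], [0, 0, 0.0045, 0, 0, 0]])

```text
t: 12.55
tcp_pos: [0.5219, 0.1169, 0.1494]
tool_rot: [0.704, 0.073, -0.071, -0.703]
force: [0.9, -0.5, 13.7]
finger_gap: 0.286
```

```bash
python3 -c "
from h import *
st()
im=snapshot('top')
for st_,ce,m in blobs(im,(20,150,120),(32,255,255),(250,180,330,270)):print(st_,ce)
y=onz('top',ce,.101);print('cover',P['R'].T@(y[:2]-P['t'])*1e3)
a=cv2.imread('pics/top0.png')[:,:,::-1];x=np.abs(a.astype(int)-im).max(2)
print('diff basket',x[110:165,252:305].max(),'knife handle',x[288:310,222:275].max(),'mallet head',x[138:172,178:215].max())"
```

```text
t 12.55 local mm [ 35.63 111.38 149.37] F local [ 0.74 -0.68 13.72] gap mm 24.44 M [-0.06 -0.06 -0.02]
[262, 203, 30, 50, 725] [275.92, 226.08]
cover [-16.01717918 -55.80088364]
diff basket 21 knife handle 16 mallet head 16
```

```bash
python3 -c "
from h import *
print(sign_off());st()"
```

```text
the job is handed in; nothing more can be done
None
the job is handed in; nothing more can be done
```

The cover is shut, the stop is one hole further from the blade with its pin home, and the gripper is still holding the red knob. I handed the job in at about 12.6 s; no verdict is reported.

- **Cover:** I gripped the tab and slid the cover along +y until it stopped moving and the push rose to about 10 N. The top camera shows the well covered and the plate about 28 mm from where it started. In that last picture its colour patch was a little smaller and sat about 4 mm to one side. I did not look into why.
- **Stop:** I lifted the knob about 13 mm, slid the stop 39.9 mm and lowered the pin. Pull force stayed steady on the way down, then it bottomed firmly at 149.4 mm tool height, against 149.5 mm when gripped in the starting hole.
- **Play check:** My first 4 mm wiggle was inconclusive, because the stop moved 3.3 mm at under 4 N. A harder one stopped both ways at about 8 N over 4.2 mm. That is more than the 3 mm of pin play; I put the rest down to give in the grip and arm. I then centred the stop in that range.
- **Final hold:** The gripper is set to 50 N and presses the knob down with about 14 N, with almost no sideways load.
- **Bystanders:** Picture comparison shows the basket, mallet head and knife handle unchanged. The mallet handle and knife blade were partly hidden by the arm and not checked that way.

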